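# Snug a bottle in a cam clamp

### The job

Two cam clamps stand on the bench, each with a brown bottle standing loosely in it. In the clamp with the larger bottle, turn the cam lever anticlockwise (seen from above) just far enough to take up the gap, until the bottle is held and has pushed the sprung pad behind it back by about 6 mm; do not overrun and drive the pad right back against its fence. Then let go, and leave the other clamp alone.

Things in the scene. Friction and masses are not known exactly. Their poses are not given: they have to be found in the camera images.
- bottle: the larger brown reagent bottle, 56 mm diameter, 105 mm tall, black cap, 0.17 kg, standing loose on the 12 mm thick base plate of its clamp between the sliding jaw (robot's side) and the sprung pad (far side); origin at the centre of its underside. The other clamp holds a smaller brown bottle, 40 mm diameter, 75 mm tall. The clamps are alike and either may be on the left.
- lever_part (a joint): angle of the cam lever in the larger bottle's clamp, rad: 0 fully open (it starts at 0 to 0.35), up to 2.1; it grows as the lever turns anticlockwise seen from above. A stiff hinge (4 to 6 N at the handle), it stays where it is left. Jaw, bottle and pad start with 4 to 20 mm of gap in all; the gap is closed and the pad pushed 6 mm back at about 1.0 to 1.65.
- grip (a point): point on the axis of that lever's upright round black handle (18 mm diameter, fixed on the end of the lever, rising from z = 0.058 to 0.107), at z = 0.085, 95 mm from the pivot. The steel arm below is 20 mm wide. Hold the handle between the fingers from above, or push it, and move it in an arc about the pivot.
- pivot (a point): point on that lever's upright hinge axis, at z = 0.085, level with grip, near the robot's end of the clamp's base plate; the hub there reaches z = 0.070. The cam on it is a 60 mm disc, 18 mm off centre, which pushes the jaw straight towards the pad by 16 mm per rad of the lever.
- pad_part (a joint): how far the sprung V-shaped pad of that clamp is pushed back towards its fence, m: 0 free, 0.014 right back at its stop; it springs back (1 N per mm). It stays near 0 until the jaw has pushed the bottle up to it, then follows the jaw's travel one for one. From above: the 14 mm gap between the pad's back plate and the fence block beyond it narrows.
- grip_small (a point): the same handle point on the other clamp, the one with the smaller bottle, which is to be left alone.
Things that resemble listed ones, but are neither listed nor needed, are in the scene too. Leave any red look-alike of the bottle alone.

How it is judged:
By the outcome, as a careful person would: the job done as asked, in the order asked, and still so for the second after the job is handed in, with the robot touching nothing.
It also fails if it takes over 38 s, if anything falls off the work surface, if the arm or the gripper's body presses on something with over 40 N, if the wrist force passes 120 N, or if a joint passes its speed limit or range.

### The arm

A 6-joint arm with a two-finger parallel gripper is mounted at the origin on a cart in front of the work surface, level with it; the furniture and walls round the work are solid. World frame = base frame: x ahead of the robot, y to its left, z up, the work surface at z = 0. Lengths are in m, angles in rad, forces in N, time in s.
With the tool pointing down it reaches from about 0.375 to 0.9 m from the base axis. Payload 3.1 kg.
Tool frame: the origin (TCP) lies between the finger pads; the fingertips stand 11 mm ahead of it and the grasp point (between the pads) lies 8 mm behind it (finger_overhang is the distance from the TCP to the fingertips, in m); z points along the fingers, y is the direction in which the jaws open and shut (so a half turn about z gives the same grasp; the last joint's range is limited). The gripper opens to 87 mm and grips with 3 to 60 N. Pads are 19 mm wide; open, the fingers measure 117 mm over their backs; the gripper's body (75 mm by 190 mm) begins 51 mm behind the grasp point.
Start: joints at [0.945, 0.527, 1.433, -0, 1.181, -0.178], TCP at [0.271, 0.563, 0.234] pointing down, gripper open.
Joint ranges: [-3.08, 3.08], [-0.75, 2.2], [0.22, 2.44], [-1.43, 4.57], [0, 2.65], [-2.85, 2.85]. Speed limits (rad/s): [2.79, 2.79, 3.14, 3.14, 3.14, 3.14].

### API

Orientations are given as a 3x3 rotation matrix whose columns are the frame's x, y, z axes.
In Python, from rig import * gives the robot as it stands. The module is installed in compiled form; this text tells all that it offers.
- The arm moves only by the shell command python3 -m crank 'ROWS' [OPENING]. ROWS is a JSON object of lists of equal length, an entry for each row: "translation": the shift along the world's x, y, z in mm, a list of three; "roll": the turn about the world's z in rad. In form: {"translation": [[dx, dy, dz], ...], "roll": [roll, ...]}. A call has 1 to 12 rows; each row is the pose to reach, as a shift and turn from the pose commanded when the call began; what a row does not reach only later rows make up. A row lasts 1/8 s, in which the tool goes at most 62.5 mm and 10.7 degrees, less where a joint would pass 70% of its speed; a pose out of reach is approached as far as the arm can. A call with a gripper value outside its range is refused whole. OPENING is the opening in per cent of the stroke, from 0 (shut) to 100 (fully open), set as the call begins (- or left out, the last holds). The fingers move at their own pace and stop on an object; the grip force is fixed at half the most. Time passes only in rows, so rows that repeat a pose let the fingers close. It gives the time, the measured TCP pose, the force and the opening at its end, in the units of the state.
- get_state(): the state, without advancing time (a new reading comes with each control period).
- get_image(name): name is "scene" or "top" or "wrist"; returns the picture (400x640x3 uint8, blue, green, red); there is no depth.
- get_calibration(name): a dict with "camera_matrix" (3x3 intrinsics, pixels), "rvec" (rotation vector, rad) and "tvec" (3), from world to camera coordinates, as OpenCV has them; the wrist camera has in their place "tool_from_camera" (4x4, takes a point from camera to tool coordinates, whose origin is the TCP and whose axes are the flange's). Camera axes: x right, y down, z forward; pixel columns grow to the right and rows downward; lengths in m; the calibration is good to about 2 mm. A picture is of the moment at which its call begins: read the wrist's pose just before it. get_calibration takes no time and is no camera call.
- finish_job(): hands the job in, once; it reports no verdict.
The state is a dict: "clock": time; "joint_positions": joint angles; "qvel": joint speeds; "tau": joint torques, N m; "tcp_pos": TCP position; "eef_rot": TCP orientation; "force": force on the tool from outside, world axes, zero at the start; "moment": the same for the moment, N m; "opening": finger opening in m.
Only numpy, scipy, OpenCV 4.12 (cv2) and the standard library are available. Lean on these libraries where they do the work, as an engineer would, in place of code of your own. Each camera call takes 0.05 s, during which the arm holds its last target. There are 200 camera calls.

## Working session

There is one attempt and no reset: what is moved stays moved. The work goes in short steps, Python scripts to look and compute and a shell command to move; the robot and the scene stay as the last step left them, time stands still between calls to the robot, and variables do not carry over. Pictures are saved under pics/ and viewed, about 8 in all and at most 12, crops included, and the job is handed in when it is done.

```bash
mkdir -p pics; python3 - <<'E'
from rig import *
import cv2
s=get_state();print(s['clock'],s['tcp_pos'],s['eef_rot'],s['opening'])
for n in("top","scene"):
    cv2.imwrite(f"pics/{n}0.png",get_image(n)); print(n,get_calibration(n))
E
```

```text
0.0 [0.27018212 0.56279127 0.23260695] [[-9.01400420e-01  4.32984758e-01 -1.21756677e-03]
 [ 4.32986330e-01  9.01398827e-01 -1.72980272e-03]
 [ 3.48535049e-04 -2.08643467e-03 -9.99997763e-01]] 0.08700527362789859
top {'camera_matrix': array([[371.74490057,   0.        , 321.37842896],
       [  0.        , 371.74490057, 198.75668064],
       [  0.        ,   0.        ,   1.        ]]), 'rvec': array([ 2.17299192, -2.1753846 ,  0.09051061]), 'tvec': array([0.03074525, 0.54768722, 0.99462413])}
scene {'camera_matrix': array([[409.76419053,   0.        , 317.59506528],
       [  0.        , 409.76419053, 193.70886583],
       [  0.        ,   0.        ,   1.        ]]), 'rvec': array([ 1.0966492 , -2.12199273,  1.23205013]), 'tvec': array([0.36637513, 0.2759738 , 0.56425396])}
```

View pics/top0.png

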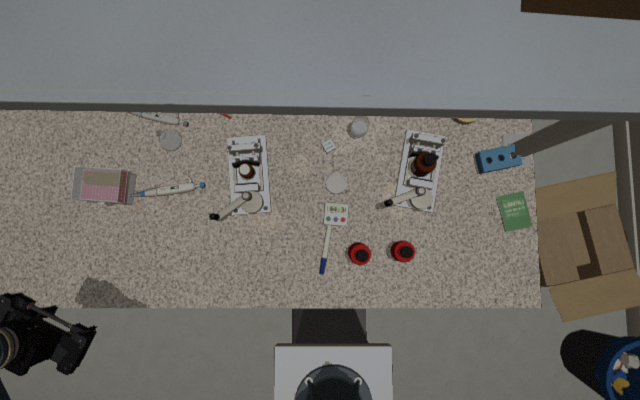

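View pics/scene0.png

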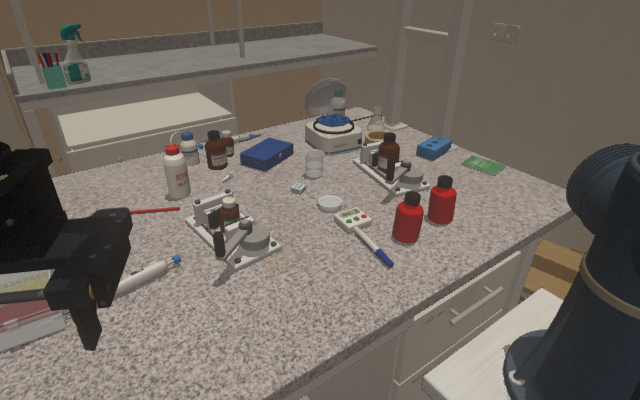

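Two clamps appear in the top view. The left one, at about (248,175), holds a small bottle with a white cap. The right one, at about (420,170), holds a larger bottle with a black cap. The red bottles at (360,254) and (402,251) are look-alikes. The right clamp fits the description, so I'll confirm it in an enlarged crop.

```bash
python3 - <<'E'
import cv2,numpy as np
t=cv2.imread("pics/top0.png")
a=t[125:225,375:455]; b=t[125:225,205:285]
r=lambda i:cv2.resize(i,None,fx=5,fy=5,interpolation=cv2.INTER_CUBIC)
cv2.imwrite("pics/c1.png",np.hstack([r(b),r(a)]))
E
```

```text
(no output)
```

View pics/c1.png

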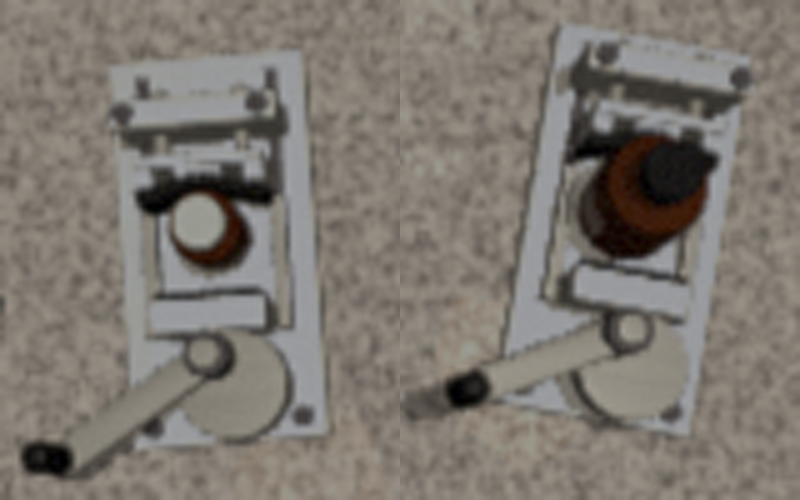

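The crop confirms that the right clamp is the one: it holds the larger black-capped bottle. Its handle is at about pixel (388.8,202.2), the hub top at (421.2,190.6), and the base-plate corners are visible.

```bash
cat > h.py <<'E'
from rig import *
import cv2,numpy as np
def ray(n,uv,z):
    c=get_calibration(n);K=c["camera_matrix"];R=cv2.Rodrigues(c["rvec"])[0];t=c["tvec"]
    d=R.T@np.linalg.inv(K)@[*uv,1];o=-R.T@t
    return o+d*(z-o[2])/d[2]
def proj(n,p):
    c=get_calibration(n);return cv2.projectPoints(np.array(p,float).reshape(-1,3),c["rvec"],c["tvec"],c["camera_matrix"],None)[0].reshape(-1,2)
def wproj(p):
    s=get_state();T=np.eye(4);T[:3,:3]=s["eef_rot"];T[:3,3]=s["tcp_pos"];c=get_calibration("wrist")
    M=np.linalg.inv(T@np.array(c["tool_from_camera"]))
    q=(M[:3,:3]@np.array(p,float).reshape(-1,3).T).T+M[:3,3];q=(c["camera_matrix"]@q.T).T
    return q[:,:2]/q[:,2:]
E
python3 - <<'E'
from h import *
cr=lambda u,v:(375+(u-400)/5-.4,125+v/5-.4)
P=ray("top",cr(631,328),.07)
H=ray("top",cr(470,386),.10)
print("pivot",P,"handle",H,np.linalg.norm((P-H)[:2]))
for c in[(560,25),(752,60),(690,437),(500,400)]:print(ray("top",cr(*c),.012))
g=H.copy();print(proj("top",[[*H[:2],z] for z in(.058,.107)]),proj("scene",[[*H[:2],z] for z in(.058,.107)]))
print(get_calibration("wrist"))
t=cv2.imread("pics/scene0.png")[120:210,330:450]
cv2.imwrite("pics/c2.png",cv2.resize(t,None,fx=6,fy=6,interpolation=cv2.INTER_CUBIC))
E
```

```text
pivot [ 0.56583374 -0.23045494  0.07      ] handle [ 0.5330779  -0.14039566  0.1       ] 0.09583119232262212
[ 0.74401412 -0.21000481  0.012     ]
[ 0.72369793 -0.3173823   0.012     ]
[ 0.51168678 -0.27683103  0.012     ]
[ 0.53229653 -0.17239031  0.012     ]
[[385.8145657  203.06509165]
 [389.08849483 201.57813487]] [[388.81498884 179.84493577]
 [390.82660208 161.29930447]]
{'camera_matrix': array([[276.0303916 ,   0.        , 319.94718991],
       [  0.        , 276.0303916 , 201.33879337],
       [  0.        ,   0.        ,   1.        ]]), 'tool_from_camera': array([[ 4.42766958e-05, -9.60564651e-01, -2.78056739e-01,
         7.65836737e-02],
       [ 9.99999145e-01,  4.05930493e-04, -1.24307660e-03,
         6.51666230e-04],
       [ 1.30692715e-03, -2.78056446e-01,  9.60563847e-01,
        -1.51541435e-01],
       [ 0.00000000e+00,  0.00000000e+00,  0.00000000e+00,
         1.00000000e+00]])}
```

View pics/c2.png

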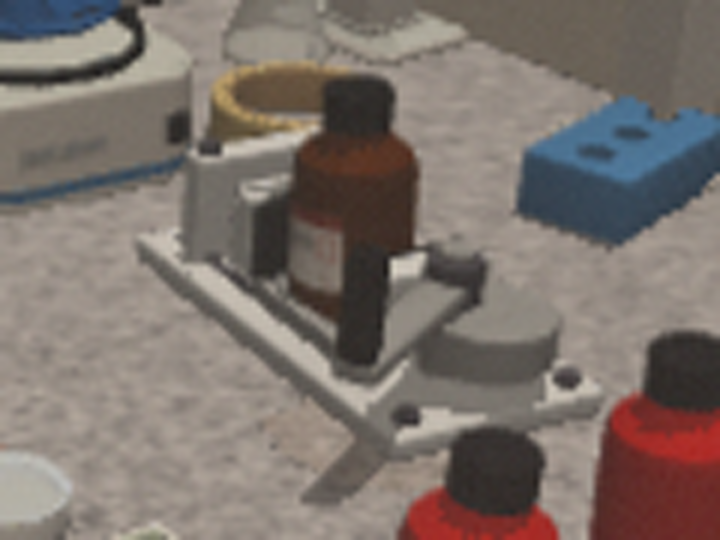

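The scene crop shows the handle axis running from (389.5,180) to (391.2,161.7). My prediction from the top view was (388.8,179.8) to (390.8,161.3), so the two views agree to about 1 px. The handle is at (0.533,-0.140) and the pivot at (0.566,-0.2305). I'll move above the handle with the jaws tangential (roll -0.77).

```bash
python3 -m crank '{"translation":[[22,-58,0],[44,-117,0],[65,-175,0],[87,-234,0],[109,-292,0],[131,-351,0],[153,-410,0],[175,-469,0],[197,-527,0],[218,-586,0],[240,-644,0],[262,-703,0]],"roll":[-0.07,-0.14,-0.21,-0.28,-0.35,-0.42,-0.49,-0.56,-0.63,-0.7,-0.74,-0.77]}' 70
python3 - <<'E'
from h import *
s=get_state();print(s["clock"],s["tcp_pos"],s["joint_positions"],s["force"])
w=get_image("wrist");cv2.imwrite("pics/w1.png",w)
print(wproj([[.533,-.140,.058],[.533,-.140,.107],[.566,-.2305,.07]]))
t=get_image("top");cv2.imwrite("pics/t1.png",t);print(ray("top",(402,250),.105),ray("top",(360,253),.105))
E
```

```text
clock: 1.6
tcp_pos: [0.5324, -0.1406, 0.2333]
eef_rot: [[-0.344, 0.939, -0.0], [0.939, 0.344, 0.001], [0.001, -0.0, -1.0]]
force: [1.4, 0.4, -0.6]
opening: 0.0608
1.6 [ 0.5324063  -0.14061501  0.2332521 ] [-4.61365786e-01  4.28143621e-01  1.62037163e+00  3.78714979e-04
  1.09368361e+00 -8.12924434e-01] [ 1.39775596  0.43144162 -0.61459835]
[[319.11369005 177.4548857 ]
 [319.09502119 187.20004734]
 [319.36096089 254.3313375 ]]
[ 0.41227032 -0.17082611  0.105     ] [ 0.40493308 -0.06624564  0.105     ]
```

View pics/w1.png

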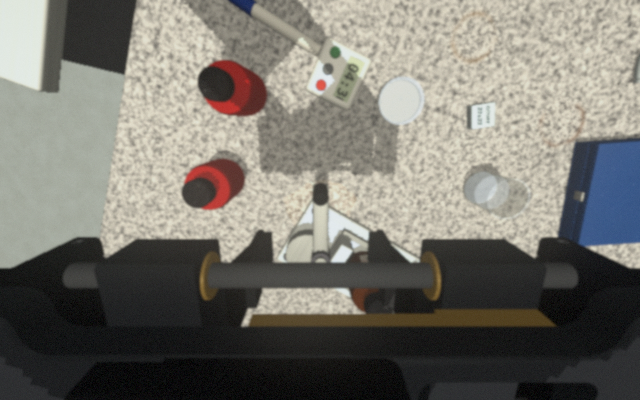

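The wrist view shows the black handle at (320,185–200), where it was predicted (319,177–187). It sits midway between the fingers, and the lever arm runs towards the hub. Descending and gripping.

```bash
python3 -m crank '{"translation":[[1,0,-50],[1,0,-95],[1,0,-125],[1,0,-145],[1,0,-156],[1,0,-156]],"roll":[0,0,0,0,0,0]}' && python3 -m crank '{"translation":[[0,0,0],[0,0,0],[0,0,0],[0,0,0],[0,0,0],[0,0,0]],"roll":[0,0,0,0,0,0]}' 0
python3 - <<'E'
from h import *
t=get_image("top");cv2.imwrite("pics/t2.png",t)
r=lambda i:cv2.resize(i,None,fx=5,fy=5,interpolation=cv2.INTER_CUBIC)
o=cv2.imread("pics/top0.png")
cv2.imwrite("pics/c3.png",np.hstack([r(o[125:225,375:455]),r(t[125:225,375:455])]))
P=np.array([.566,-.2305]);h=np.array([.533,-.1405]);v=h-P
a0=np.arctan2(v[1],v[0]);L=.0955
for d in np.arange(0.1,1.71,.1):
    q=P+L*np.array([np.cos(a0+d),np.sin(a0+d)])-h;print(round(d,2),np.round(q*1000,1))
E
```

```text
clock: 2.45
tcp_pos: [0.5327, -0.1381, 0.077]
eef_rot: [[-0.346, 0.938, -0.002], [0.938, 0.346, 0.001], [0.001, -0.001, -1.0]]
force: [0.1, -0.5, -0.1]
opening: 0.0607
clock: 3.2
tcp_pos: [0.5328, -0.1387, 0.0776]
eef_rot: [[-0.346, 0.938, -0.001], [0.938, 0.346, -0.0], [0.0, -0.001, -1.0]]
force: [-1.2, -0.2, 1.8]
opening: 0.0174
0.1 [-8.7 -4.1]
0.2 [-17.   -8.7]
0.3 [-24.9 -14.1]
0.4 [-32.2 -20.2]
0.5 [-38.8 -27.1]
0.6 [-44.8 -34.6]
0.7 [-49.9 -42.6]
0.8 [-54.2 -51.1]
0.9 [-57.7 -60. ]
1.0 [-60.2 -69.2]
1.1 [-61.8 -78.6]
1.2 [-62.5 -88.2]
1.3 [-62.2 -97.7]
1.4 [ -60.9 -107.2]
1.5 [ -58.8 -116.5]
1.6 [ -55.7 -125.5]
1.7 [ -51.7 -134.2]
```

View pics/c3.png

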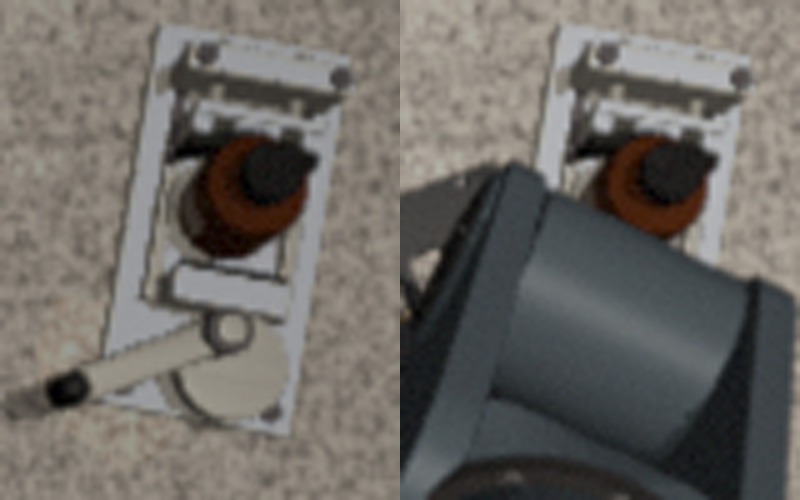

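The handle is gripped: the opening is 17.4 mm against its 18 mm diameter. The top crop still shows the pad and fence, with the gap at about (600–720,100) in the right half. The earliest possible finish is about 0.65 rad from here, so I'll turn 0.5 rad and measure.

```bash
python3 -m crank '{"translation":[[-8.7,-4.1,0],[-17,-8.7,0],[-24.9,-14.1,0],[-32.2,-20.2,0],[-38.8,-27.1,0],[-38.8,-27.1,0]],"roll":[0.1,0.2,0.3,0.4,0.5,0.5]}'
cat > m.py <<'E'
from h import *
import sys
n=sys.argv[1];m=np.mean([get_image("top") for _ in range(4)],0)
cv2.imwrite(f"pics/m{n}.png",m)
s=get_state();p=s["tcp_pos"][:2]-[.566,-.2305];print(s["clock"],"lever d=",np.arctan2(p[1],p[0])-np.arctan2(.0915,-.033),"r",np.hypot(*p),"F",s["force"])
o=cv2.imread("pics/top0.png").astype(np.float32)
g=lambda i:cv2.cvtColor(np.float32(i),cv2.COLOR_BGR2GRAY)
def tr(name,x0,x1,y0,y1):
    try:
        W=np.eye(2,3,dtype=np.float32)
        c,W=cv2.findTransformECC(g(o)[y0:y1,x0:x1],g(m),np.float32([[1,0,x0],[0,1,y0]]),cv2.MOTION_TRANSLATION,(3,200,1e-5),None,3)
        print(name,"shift px",W[0,2]-x0,W[1,2]-y0,"cc",c)
    except cv2.error as e:print(name,"fail")
tr("cap",422,441,150,168);tr("padplate",410,443,145,153);tr("padleft",405,418,147,160);tr("fence",408,446,131,142)
r=lambda i:cv2.resize(np.uint8(i),None,fx=8,fy=8,interpolation=cv2.INTER_CUBIC)
cv2.imwrite(f"pics/c_{n}.png",np.hstack([r(o[128:190,400:450]),r(m[128:190,400:450])]))
E
python3 m.py a
```

```text
clock: 4.0
tcp_pos: [0.4931, -0.1654, 0.0776]
eef_rot: [[-0.752, 0.659, -0.002], [0.659, 0.752, 0.001], [0.003, -0.001, -1.0]]
force: [-3.9, -1.4, 5.0]
opening: 0.0172
4.2 lever d= 0.4949400083458648 r 0.09771369311266205 F [-4.69644867 -0.08163328  5.72332676]
cap shift px -0.07131958 0.10948181 cc 0.9972813656237601
padplate shift px -0.027832031 0.021499634 cc 0.9889922537621942
padleft shift px -0.041778564 -0.041015625 cc 0.9972599640725887
fence shift px 0.09515381 -0.13864136 cc 0.9922513740380046[ WARN:0@7.509] global loadsave.cpp:1063 imwrite_ Unsupported depth image for selected encoder is fallbacked to CV_8U.
```

```bash
python3 -m crank '{"translation":[[-6,-7.5,0],[-11.1,-15.5,0],[-15.4,-24,0],[-15.4,-24,0]],"roll":[0.1,0.2,0.3,0.3]}'
python3 m.py b 2>/dev/null
```

```text
clock: 4.7
tcp_pos: [0.4773, -0.1891, 0.0776]
eef_rot: [[-0.913, 0.407, -0.004], [0.407, 0.913, 0.002], [0.004, 0.0, -1.0]]
force: [-5.7, -0.1, 6.9]
opening: 0.0173
4.9 lever d= 0.787990070254694 r 0.09788481618384698 F [-5.83938157 -0.82140892  6.09987178]
cap shift px 0.03314209 -0.636261 cc 0.9946559928949407
padplate shift px 0.076934814 -0.49369812 cc 0.9682926578261399
padleft shift px 0.04348755 -0.62690735 cc 0.9930567262416942
fence shift px 0.094177246 -0.104156494 cc 0.9908997201979256
```

```bash
python3 -m crank '{"translation":[[-3.5,-8.9,0],[-6,-18.1,0],[-6,-18.1,0]],"roll":[0.1,0.2,0.2]}'
python3 m.py c 2>/dev/null
python3 - <<'E'
from h import *
u=np.array([.984,-.177,0])
for z,b in((.05,[.70,-.25,.05]),(.04,[.69,-.22,.04]),(.115,[.665,-.25,.115])):
    b=np.array(b);print(z,proj("top",[b,b+.006*u]),np.diff(proj("top",[b,b+.006*u]),axis=0))
E
```

```text
clock: 5.28
tcp_pos: [0.4709, -0.207, 0.0776]
eef_rot: [[-0.976, 0.217, -0.005], [0.217, 0.976, 0.002], [0.005, 0.001, -1.0]]
force: [-6.5, 0.4, 6.9]
opening: 0.0168
5.475 lever d= 0.9822413366463707 r 0.09792116170187054 F [-6.79380992  0.14201913  7.97676365]
cap shift px 0.16845703 -1.5915985 cc 0.9942532609229324
padplate shift px 0.3526001 -1.246048 cc 0.9444604291644296
padleft shift px 0.33062744 -1.5649414 cc 0.9873152589161092
fence shift px 0.078308105 -0.08294678 cc 0.9857580002314927
0.05 [[424.89269606 141.67927244]
 [425.23047359 139.53384652]] [[ 0.33777753 -2.14542592]]
0.04 [[412.97765578 146.18512809]
 [413.31839214 144.05691997]] [[ 0.34073636 -2.12820812]]
0.115 [[432.27257164 149.11349196]
 [432.63073621 146.80884059]] [[ 0.35816457 -2.30465137]]
```

View pics/c_c.png

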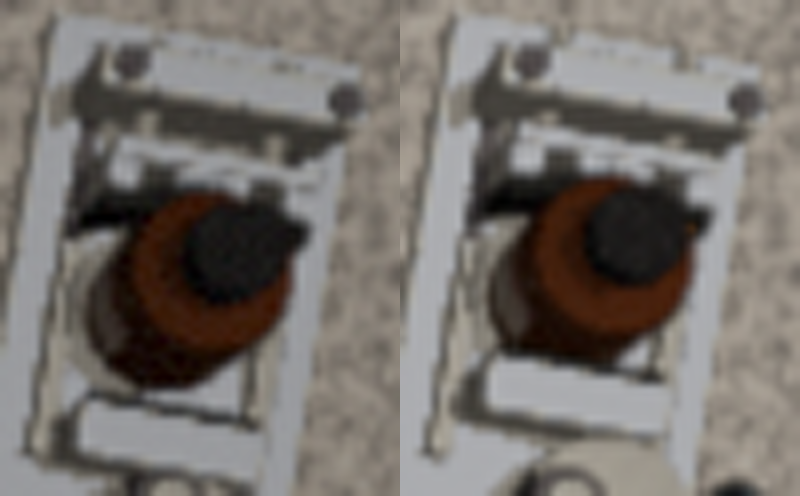

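The bottle is against the pad and the pad is moving back: the plate edge near (520,130) has gone up about 1.5–2 px. The ECC patches include static background and so may read low. I'll measure the edge with profiles instead, offline.

```bash
cat > e.py <<'E'
from h import *
import sys
from scipy.ndimage import map_coordinates
u=np.array([.984,-.177]);v=np.array([.177,.984])
pv=np.array([.566,-.2305])
# sample on plane z=.05: a along clamp from pivot, b across
def prof(im,z,a,b):
    A,B=np.meshgrid(a,b,indexing='ij')
    X=pv+A[...,None]*u+B[...,None]*v
    q=proj("top",np.concatenate([X,np.full(A.shape+(1,),z)],-1).reshape(-1,3))
    return map_coordinates(im,[q[:,1],q[:,0]],order=3).reshape(A.shape)
a=np.arange(.06,.18,.0005)
P={}
for n in sys.argv[1:]:
    im=cv2.cvtColor(cv2.imread(f"pics/{n}.png"),cv2.COLOR_BGR2GRAY).astype(float)
    P[n]=im
    out=[]
    for b0 in np.arange(-.04,.041,.01):
        p=prof(im,.05,a,np.linspace(b0-.004,b0+.004,9)).mean(1)
        P[n,round(b0*1000)]=p
if len(sys.argv)>2:
    N=sys.argv[1:]
    for b0 in range(-40,41,10):
        for n in N[1:]:
            # local shifts: for windows along a, best match shift of n against first
            r=[]
            for c in np.arange(.07,.165,.006):
                i=np.where(abs(a-c)<.007)[0];t=P[N[0],b0][i];best=[]
                S=np.arange(-4,25)
                for k in S:
                    j=i+k
                    if j[0]<0 or j[-1]>=len(a):best.append(1e9);continue
                    w=P[n,b0][j];best.append(((w-w.mean()-t+t.mean())**2).sum()/((t-t.mean())**2).sum())
                k=int(np.argmin(best));r.append(f"{S[k]*.5:.1f}" if best[k]<.08 else "-")
            print(b0,n,*r)
print("centres",*np.round(np.arange(.07,.165,.006)*1000))
E
python3 e.py top0 ma mb mc
```

```text
-40 ma 1.0 - -0.5 0.0 0.0 0.0 0.0 0.0 - 0.0 0.0 0.0 0.0 0.0 0.0 0.0
-40 mb 1.0 - - - - - 3.0 - - -0.5 0.0 0.0 0.0 0.0 0.0 0.0
-40 mc - - - - 6.0 5.5 6.0 - - -1.0 0.0 0.0 0.0 0.0 0.0 0.0
-30 ma 1.0 1.0 0.0 -0.5 0.0 0.0 0.0 0.0 0.0 0.0 0.0 -0.5 0.0 0.0 0.0 0.0
-30 mb 4.0 - - - - 1.5 1.5 - - 2.0 - -0.5 0.0 0.0 0.0 0.0
-30 mc 6.0 - - - 5.5 4.5 4.5 4.5 - 4.5 - 0.0 0.0 0.0 0.0 0.0
-20 ma -0.5 0.0 - - - - -1.0 -0.5 0.0 0.0 0.0 0.0 0.0 0.0 0.0 0.0
-20 mb 2.5 3.5 - - - - 0.5 1.0 1.5 1.5 - 0.0 0.0 0.0 - -
-20 mc 5.5 6.0 - - - - 4.0 3.5 4.0 - - 0.0 0.0 0.0 - -
-10 ma 0.0 0.0 0.5 - - - -0.5 0.5 0.0 0.0 0.0 -0.5 0.0 0.0 0.0 0.0
-10 mb 4.0 - 3.0 - - 2.5 2.5 3.0 - 0.5 0.5 -0.5 0.0 0.0 0.0 0.0
-10 mc 7.0 6.5 6.5 - - - 5.0 6.0 - - - 0.0 0.0 0.0 0.0 0.0
0 ma 0.0 0.0 - 6.0 -0.5 - -0.5 0.0 0.0 0.0 0.0 -0.5 0.0 0.0 0.0 0.0
0 mb 2.5 - - - - - 1.5 1.0 - 2.0 - -0.5 0.0 0.0 0.0 0.0
0 mc 4.5 - - 10.5 3.5 -2.0 4.0 4.0 - 4.0 - 0.0 0.0 0.0 0.0 0.0
10 ma -0.5 -0.5 - - - 0.5 0.0 -0.5 0.0 0.0 0.0 -0.5 0.0 0.0 0.0 0.0
10 mb - - - - - - 1.0 1.5 1.0 0.5 0.5 -0.5 0.0 0.0 0.0 0.0
10 mc 6.0 8.0 - - - - 4.0 5.0 3.0 3.0 - 0.0 0.0 0.0 0.0 0.0
20 ma - - 0.5 - -0.5 -0.5 0.0 0.0 0.0 0.0 0.0 0.0 0.0 0.0 0.0 0.0
20 mb - - - - - 2.0 2.5 1.5 1.5 1.0 0.5 0.0 0.0 0.0 - -
20 mc - - - - - 4.5 5.5 4.5 4.0 - - 0.0 0.0 0.0 - -
30 ma 0.0 -0.5 0.0 0.0 0.5 -0.5 0.0 0.0 0.0 0.0 0.5 0.0 0.0 0.0 0.0 0.0
30 mb - 1.0 0.5 2.0 2.0 1.5 2.0 - - 2.0 - 0.0 0.0 0.0 0.0 0.0
30 mc 5.5 5.0 2.5 4.5 4.5 4.0 4.5 - - 4.0 - 0.0 0.0 0.0 -0.5 0.0
40 ma 0.0 0.0 0.0 0.5 0.0 0.0 - -0.5 0.0 0.0 0.0 0.0 0.0 0.0 0.0 0.0
40 mb - - 1.5 2.5 - - - 0.5 1.0 0.5 0.0 0.0 0.0 0.0 0.0 0.0
40 mc - - - 5.5 5.0 - - - - - 0.0 0.0 0.0 0.0 0.0 0.0
centres 70.0 76.0 82.0 88.0 94.0 100.0 106.0 112.0 118.0 124.0 130.0 136.0 142.0 148.0 154.0 160.0
```

```bash
python3 - <<'E'
import cv2,numpy as np
g=lambda n:cv2.cvtColor(cv2.imread(f"pics/{n}.png"),cv2.COLOR_BGR2GRAY).astype(np.float32)
I={n:g(n) for n in("top0","ma","mb","mc")}
def tr(A,B,x0,x1,y0,y1,f):
    W=np.float32([[1,0,x0],[0,1,y0]])
    try:c,W=cv2.findTransformECC(I[A][y0:y1,x0:x1],I[B],W,cv2.MOTION_TRANSLATION,(3,300,1e-6),None,f);return np.round([W[0,2]-x0,W[1,2]-y0,c],3)
    except cv2.error:return None
for nm,bx in dict(cap=(424,437,151,166),capbot=(418,438,150,176),bottle=(414,440,150,178),padleft=(408,416,150,158)).items():
    for A,B in(("top0","ma"),("ma","mb"),("mb","mc"),("ma","mc")):print(nm,A,B,tr(A,B,*bx,1),tr(A,B,*bx,3))
E
```

```text
cap top0 ma [-0.039  0.013  0.995] [-0.109 -0.115  0.98 ]
cap ma mb [ 0.054 -0.669  0.982] [-0.002 -0.811  0.971]
cap mb mc [ 0.099 -1.022  0.985] [ 0.119 -1.054  0.965]
cap ma mc [ 0.164 -1.665  0.982] [ 0.153 -1.798  0.97 ]
capbot top0 ma [-0.023 -0.012  0.997] [-0.086  0.027  0.995]
capbot ma mb [ 0.207 -0.887  0.986] [ 0.226 -0.941  0.981]
capbot mb mc [ 0.225 -1.023  0.994] [ 0.223 -1.05   0.988]
capbot ma mc [ 0.376 -1.92   0.981] [ 0.408 -1.944  0.977]
bottle top0 ma [ 0.021 -0.029  0.968] [ 0.064 -0.025  0.977]
bottle ma mb [ 0.327 -1.172  0.975] [ 0.371 -1.194  0.98 ]
bottle mb mc [ 0.197 -1.042  0.996] [ 0.213 -0.945  0.994]
bottle ma mc [ 0.514 -2.218  0.969] [ 0.533 -2.211  0.975]
padleft top0 ma [ 0.004 -0.006  0.998] [ 0.081 -0.071  0.964]
padleft ma mb [ 0.112 -0.612  0.97 ] [ 0.195 -0.686  0.955]
padleft mb mc [ 0.325 -0.926  0.98 ] [ 0.284 -0.763  0.909]
padleft ma mc [ 0.39  -1.54   0.958] [ 0.478 -1.605  0.937]
```

The pad patches at a≈106–124 mm give about 1.5 mm at b and 4.0–4.5 mm at c, and the fence reads 0. About 1.5 mm remains, so I'll turn another 0.09 rad.

```bash
python3 -m crank '{"translation":[[-0.9,-4.3,0],[-1.5,-8.5,0],[-1.5,-8.5,0],[-1.5,-8.5,0]],"roll":[0.045,0.09,0.09,0.09]}'
python3 m.py d 2>/dev/null; python3 e.py top0 md
```

```text
clock: 5.98
tcp_pos: [0.4694, -0.2148, 0.0776]
eef_rot: [[-0.992, 0.128, -0.005], [0.128, 0.992, 0.003], [0.005, 0.002, -1.0]]
force: [-6.1, 1.7, 7.7]
opening: 0.0173
6.175 lever d= 1.063632019251744 r 0.09786850118678653 F [-6.51996169  1.93357384  6.80979632]
cap shift px 0.2861328 -2.0248108 cc 0.9940670475221667
padplate shift px 0.44049072 -1.5946198 cc 0.9457788718655722
padleft shift px 0.35073853 -1.8825531 cc 0.986449688802349
fence shift px 0.086120605 -0.06904602 cc 0.9837753311316197
-40 md 1.0 - - - 8.0 - 6.0 - - 0.5 0.0 0.0 0.0 0.0 0.0 0.0
-30 md - - - - 7.0 5.5 5.5 6.0 - 5.0 - 0.0 0.0 0.0 0.0 0.0
-20 md - - - - - - 5.0 5.0 5.5 - - 0.0 0.0 0.0 - -
-10 md 8.0 7.5 - - - - 6.0 6.5 - 4.0 - 0.5 0.0 0.0 0.0 0.0
0 md 7.5 - - 10.0 - 0.0 5.0 5.0 - 4.5 - 0.0 0.0 0.0 0.0 0.0
10 md 6.5 9.0 - - - - 5.5 5.5 5.0 4.5 - 0.5 0.0 0.0 0.0 0.0
20 md - - - - - 5.5 5.5 6.0 5.5 - - 0.0 0.0 0.0 - -
30 md - 5.0 4.5 5.5 5.5 5.5 5.5 6.0 - - - 0.0 0.0 0.0 -0.5 0.0
40 md - - - - - - - - - - 0.0 -0.5 0.0 0.0 0.0 0.0
centres 70.0 76.0 82.0 88.0 94.0 100.0 106.0 112.0 118.0 124.0 130.0 136.0 142.0 148.0 154.0 160.0
```

The pad reads about 5.4 mm from the image and about 6.4 mm from the lever angle, which is close to the 6 mm asked for. Letting go and retreating upwards.

```bash
python3 -m crank '{"translation":[[0,0,0],[0,0,0],[0,0,0],[0,0,0]],"roll":[0,0,0,0]}' 50
python3 -m crank '{"translation":[[0,0,15],[0,0,40],[0,0,80],[0,0,130],[-10,50,150],[-20,110,150],[-30,170,150],[-40,230,150],[-50,290,150],[-50,290,150]],"roll":[0,0,0,0,0,0,0,0,0,0]}'
python3 m.py e 2>/dev/null; python3 e.py top0 me
python3 - <<'E'
import cv2
t=cv2.imread("pics/me.png")
cv2.imwrite("pics/e2.png",cv2.resize(t[120:260,340:460],None,fx=4,fy=4,interpolation=cv2.INTER_CUBIC))
E
```

```text
clock: 6.68
tcp_pos: [0.4718, -0.2165, 0.0774]
eef_rot: [[-0.992, 0.128, 0.0], [0.128, 0.992, -0.0], [-0.0, -0.0, -1.0]]
force: [0.3, 0.1, 0.1]
opening: 0.0418
clock: 7.92
tcp_pos: [0.4196, 0.0774, 0.2284]
eef_rot: [[-0.993, 0.12, -0.0], [0.12, 0.993, 0.001], [0.0, 0.001, -1.0]]
force: [-0.1, -0.7, -1.0]
opening: 0.0435
8.125 lever d= 0.09663384003295294 r 0.33552916920707326 F [-0.73239883  0.28025001 -0.31272115]
cap shift px 0.3265381 -2.0144806 cc 0.9942398972195517
padplate shift px 0.4317932 -1.6003876 cc 0.9457766413929223
padleft shift px 0.35507202 -1.9052124 cc 0.9860789239607863
fence shift px 0.083221436 -0.07148743 cc 0.9836284639461634
-40 me - - - - 7.5 - 6.0 6.5 - 0.5 0.0 0.0 0.0 0.0 0.0 0.0
-30 me 9.0 - - - 7.0 5.5 5.5 6.0 - 5.0 - 0.0 0.0 0.0 0.0 0.0
-20 me 6.5 7.0 - - - - 5.0 5.5 5.5 - - 0.0 0.0 0.0 - -
-10 me 8.0 8.0 7.0 - - - 6.5 6.0 - 4.0 - 0.5 0.0 0.0 0.0 0.0
0 me 7.5 7.5 - 9.5 3.5 3.5 5.0 5.0 - 4.5 - 0.0 0.0 0.0 0.0 0.0
10 me - 8.5 - - - - 6.0 5.5 5.0 4.5 - 0.5 0.0 0.0 0.0 0.0
20 me - - - - - 5.5 5.5 6.0 5.5 - - 0.0 0.0 0.0 - -
30 me - 5.5 4.5 5.5 5.0 5.5 5.5 6.0 - 4.5 - 0.5 0.0 0.0 0.0 -0.5
40 me - - - - - - - - - - 0.0 0.0 0.0 0.0 0.0 0.0
centres 70.0 76.0 82.0 88.0 94.0 100.0 106.0 112.0 118.0 124.0 130.0 136.0 142.0 148.0 154.0 160.0
```

View pics/e2.png

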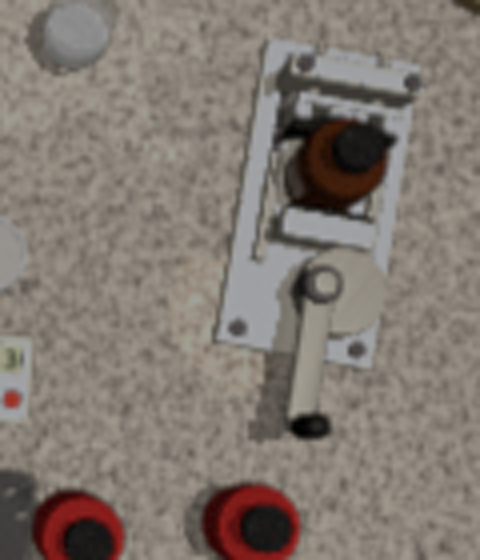

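The view shows the lever turned towards the robot, with the handle at (310,425). The bottle is upright between jaw and pad, and a pad–fence gap remains at about (355,92). The pad reads about 5.5 mm and stayed put after release. The red bottles were not touched.

```bash
python3 -c "
from rig import *
print(finish_job(), get_state()['clock'])"
```

```text
the job is handed in; nothing more can be done
the job is handed in; nothing more can be done
```

I turned the lever of the right-hand clamp, the one with the larger black-capped bottle, about 1.07 rad anticlockwise from where it stood. I then let go and moved the arm clear. The job was handed in at about 8 s, well under the 38 s limit.

- **Pad travel:** after release, the top-camera images put the pad back by about 5.5 mm. Single patches ranged from 4.5 to 6.5 mm.
- **Disagreement:** the estimate from the lever angle was higher, about 6.5 mm. I took the two as bracketing the 6 mm target. Both are well short of the 14 mm stop.
- **Still held:** the pad and bottle did not shift between the last held picture and the one after release. The bottle stands upright between jaw and pad.
- **Rest of the scene:** the arm went nowhere near the other clamp. The red bottles were not touched. The highest force I saw at the tool was about 10 N.

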